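# Gather the shelf post caps in one corner of the tote

## Task

Clear the spanner off the tote: lay it flat across both uprights of the narrow tool rest, centred, and let go of it. Then pick the tote up by its carrying bar, well clear of the table, and tilt it until all four loose post caps have slid together into the corner that has the ear, so that they can be counted there. Finish while still holding the tote up by itself in the gripper, tilted and still, with the caps in that corner, and do not disturb the other things on the table.

Things in the scene. Friction and masses are not known exactly. Their poses are not given: they have to be found in the camera images.
- tote: Open grey plastic tote, 340 (x) x 170 (y) mm, walls 65 high, walls and floor 4 thick, 0.45 kg. Origin: centre of underside, on the table; z up. A rigid carrying bar spans it along y over its middle (point bar_mid) on two flat posts outside the long walls. A flat ear with a hole, 36 x 30 x 6 mm, sticks out at rim level from the +y wall at its -x end.
- bar_mid (a point): Middle of the tote's carrying bar, at the centre of its section, 115 mm above the tote's underside, 50 mm above the rims. The bar is straight along the tote's y, 20 mm wide by 20 mm high in section, flat-sided. Axes as the tote's.
- ear_corner (a point): Inner bottom corner of the tote at the ear: where the floor meets the -x end wall and the +y long wall (-166, +81, +4 mm in the tote's frame).
- spanner: Flat double open-ended steel spanner, 268 mm long (x), 10 thick, shank 20 wide over the middle 190 mm, heads 34 wide; 0.28 kg, balanced at its middle. Origin: centre of underside. It lies flat across the tote's long rims, underside 65 mm up, about 95 mm from the bar on the side away from the ear (tote's +x), parallel to the bar within 0.1 rad.
- rest: Narrow raised tool rest fixed to the table: dark base 200 (x) x 70 (y) x 8 mm with two wooden uprights at x = +65 and -65 mm, each 16 mm thick (x) and 36 mm wide (y), flat tops 70 mm above the table; the gap between them is open down to the base. Origin: centre of underside.
- jar_tall: Bystander: tall amber jar with a yellow lid, 72 mm diameter, 130 mm high; origin at the centre of its underside.
- jar_wide: Bystander: wide green jar with a steel lid, 84 mm diameter, 100 mm high; origin at the centre of its underside.
- jar_small: Bystander: small amber jar with a yellow lid, 52 mm diameter, 70 mm high; origin at the centre of its underside.
- tape: Bystander: roll of tape lying flat, 84 mm diameter, 30 mm high; origin at the centre of its underside.
- cap0: Black plastic post cap of the wire shelving: a disc 26 mm in diameter and 16 mm high, 15 g. Origin: centre of its underside. One of four alike, loose and flat on the tote's floor. The caps begin to slide on the tote's floor at a slope of about 9 to 14 degrees, and rub on its walls just as much.
- cap1: Black plastic post cap of the wire shelving: a disc 26 mm in diameter and 16 mm high, 15 g. Origin: centre of its underside. One of four alike, loose and flat on the tote's floor. The caps begin to slide on the tote's floor at a slope of about 9 to 14 degrees, and rub on its walls just as much.
- cap2: Black plastic post cap of the wire shelving: a disc 26 mm in diameter and 16 mm high, 15 g. Origin: centre of its underside. One of four alike, loose and flat on the tote's floor. The caps begin to slide on the tote's floor at a slope of about 9 to 14 degrees, and rub on its walls just as much.
- cap3: Black plastic post cap of the wire shelving: a disc 26 mm in diameter and 16 mm high, 15 g. Origin: centre of its underside. One of four alike, loose and flat on the tote's floor. The caps begin to slide on the tote's floor at a slope of about 9 to 14 degrees, and rub on its walls just as much.

How it is judged (in metres and radians):
On the way, in this order (a step that is already met when the one before it is completed fails the run):
1. the spanner lies flat and released on the tool rest, while the tote still stands level on the table (height (world z) of spanner between 0.066 and 0.075 m and angle between spanner's own z axis and vertical below 0.1 rad and horizontal distance between spanner and rest below 0.05 m and contact force between spanner and rest above 0.5 N and contact force between spanner and the fingers below 0.05 N and linear speed of spanner below 0.02 m/s and angle between tote's own z axis and vertical below 0.08 rad and height (world z) of tote below 0.01 m), for 0.2 s.
2. the tote is lifted off the table in the gripper (height (world z) of each of tote, ear_corner above 0.03 m and contact force between tote and the fingers above 1 N), for 0.1 s.
At the end, for the whole second after the job is handed in: Spanner flat on both uprights, centred within 50 mm, released. Tote held only by the gripper, still, tilted 15 to 57 degrees, its inner ear corner over 30 mm above the table; all four caps still, their origins within 100 mm of that corner (height (world z) of spanner between 0.066 and 0.075 m and angle between spanner's own z axis and vertical below 0.1 rad and horizontal distance between spanner and rest below 0.05 m and contact force between spanner and rest above 0.5 N and contact force between spanner and the fingers below 0.05 N and linear speed of spanner below 0.02 m/s and angle between tote's own z axis and vertical between 0.26 and 1 rad and height (world z) of ear_corner above 0.03 m and contact force between tote and the fingers above 1 N and contact force between tote and rest below 0.05 N and contact force between tote and spanner below 0.05 N and contact force between tote and jar_tall below 0.05 N and contact force between tote and jar_wide below 0.05 N and contact force between tote and jar_small below 0.05 N and contact force between tote and tape below 0.05 N and linear speed of each of tote, cap0, cap1, cap2, cap3 below 0.03 m/s and angular speed of tote below 0.1 rad/s and distance between each of cap0, cap1, cap2, cap3 and ear_corner below 0.1 m); the arm keeps its last pose, push and grip.
It fails at once if one of the bystanders is moved more than 30 mm or tipped over (distance of any of jar_tall, jar_wide, jar_small, tape from where it was at the start of the episode above 0.03 m or angle between any of jar_tall, jar_wide, jar_small, tape's own z axis and vertical above 0.3 rad).
It also fails if it takes over 61 s, if anything falls off the work surface, if the arm or the gripper's body presses on something with over 40 N, if the wrist force passes 120 N, or if a joint passes its speed limit or range.

## Robot

A 6-joint arm with a two-finger parallel gripper is mounted at the origin on the work surface. World frame = base frame: x ahead of the robot, y to its left, z up, the work surface at z = 0. Lengths are in m, angles in degrees, forces in N, time in s.
With the tool pointing down it reaches from about 0.275 to 0.85 m from the base axis. Payload 5.2 kg.
Tool frame: the origin (TCP) lies on the front face of the gripper's body, between the roots of the fingers; the fingertips stand 73 mm ahead of it and the grasp point (between the pads) lies 54 mm ahead of it; x points along the fingers, y is the direction in which the jaws open and shut, and the axes are right-handed (so a half turn about x gives the same grasp; the last joint's range is limited). The gripper opens to 85 mm and grips with 20 to 120 N. Pads are 22 mm wide; open, the fingers measure 114 mm over their backs; the gripper's body (76 mm by 85 mm) begins 54 mm behind the grasp point. The pads swing forward as they close: fully open they stand 13 mm farther back than shut.
Start: joints at [65.386, 14.817, 87.949, -0, 77.235, -11.62], TCP at [0.124, 0.536, 0.304] pointing down, gripper open.
Joint ranges: [-179.93, 179.93], [-52.35, 119.4], [10.71, 147.94], [-69.91, 249.91], [12.55, 155.21], [-178.61, 178.61]. Speed limits (degrees/s): [147.25, 147.25, 180, 180, 180, 180].

## Interface

Orientations are given as [roll, pitch, yaw] about the fixed x, y, z axes, in that order (R = Rz(yaw) Ry(pitch) Rx(roll)).
In Python, from station import get_state, grab_frame, job_done gives the robot as it stands. The module is installed in compiled form; this text tells all that it offers.
- The arm moves only by the tool send_rows, never from a script. Its argument "commands" is a list of rows, each a list of 2 entries, a list of its own where there are three numbers: the shift along the tool's x, y, z scaled (see below), then the turn, a rotation vector about the tool's x, y, z scaled (see below). A call has 1 to 8 rows; each row is the pose to reach, as a shift and turn from the pose commanded when the call began, along the tool's axes at that moment, turning the shorter way round; what a row does not reach only later rows make up. The controller multiplies each number of a shift by 0.5 m and each number of a turn by 180 degrees. A row lasts 1/8 s, in which the tool goes at most 62.5 mm and 10.7 degrees, less where a joint would pass 70% of its speed; a pose out of reach is approached as far as the arm can. A call with a number of a shift or a turn outside -1 to 1 is refused whole. A call with a gripper value outside its range is refused whole. "grip" is the opening, from 0 (shut) to 1 (fully open), set as the call begins (left out, the last holds). The fingers move at their own pace and stop on an object; "grip_force" is the grip in N (left out, the last holds). Time passes only in rows, so rows that repeat a pose let the fingers close. It gives the time, the measured TCP pose, the force and the opening at its end, in the units of the state.
- get_state(): the state, without advancing time (a new reading comes with each control period).
- grab_frame(name): name is "scene" or "top"; returns a dict with "image" (384x512x3 uint8, red, green, blue), "range_z" (384x512 float32, m along the optical axis (not along the pixel's ray), 0 where there is no reading), "fx", "fy", "cx", "cy" (pixels), "cam_to_world" (4x4, takes a point from camera to world coordinates). Camera axes: x right, y down, z forward; pixel columns grow to the right and rows downward; lengths in m; the calibration is good to about 2 mm. A picture is of the moment at which its call begins.
- job_done(): hands the job in, once; it reports no verdict.
The state is a dict: "t": time; "q": joint angles; "qvel": joint speeds; "tau": joint torques, N m; "tool_pos": TCP position; "ee_rot": TCP orientation; "wrist_force": force on the tool from outside, world axes, zero at the start; "wrist_torque": the same for the moment, N m; "finger_gap": finger opening in m.
Only numpy, scipy, OpenCV 4.12 (cv2) and the standard library are available. Lean on these libraries where they do the work, as an engineer would, in place of code of your own. Each camera call takes 0.05 s, during which the arm holds its last target.

## Working session

There is one attempt and no reset: what is moved stays moved. The work goes in short steps, Python scripts to look and compute and a tool call to move; the robot and the scene stay as the last step left them, time stands still between calls to the robot, and variables do not carry over. Pictures are saved under pics/ and viewed, and the job is handed in when it is done.

Besides the shell and the picture viewer there is one more tool, called after ">>>" as name(argument=value, ...) on one line, values as JSON. send_rows: Moves the arm, as the interface text tells. Shifts and turns lie within -1 to 1; 1 stands for 0.5 m of shift or 180 degrees of turn. Its arguments: {"type":"object","properties":{"commands":{"type":"array"},"grip":{"type":"number"},"grip_force":{"type":"number"}},"required":["commands"]}

```bash
mkdir -p pics; python3 - <<'E'
from station import *
import cv2,numpy as np
print(get_state())
for n in("scene","top"):
    f=grab_frame(n); cv2.imwrite(f"pics/{n}0.png",f["image"][:,:,::-1]); np.savez(f"{n}0.npz",**f)
    print(n,f["fx"],f["fy"],f["cx"],f["cy"],f["cam_to_world"].round(3).tolist())
E
```

```text
{'t': 0.0, 'q': array([ 6.53852062e+01,  1.48605738e+01,  8.80110685e+01,  2.33211286e-03,
        7.72330091e+01, -1.16196553e+01]), 'qvel': array([ 0.01001835,  0.00855821, -0.06847055,  0.0248581 ,  0.04788774,
       -0.04082951]), 'tau': array([ 1.74824631e-04, -4.46024215e+01, -2.90577328e+01, -1.89870270e-04,
        1.18761222e-02,  2.75046460e-05]), 'tool_pos': array([0.12348087, 0.53556506, 0.30306227]), 'ee_rot': array([-102.86418844,   89.8953239 , -115.85984434]), 'wrist_force': array([-0.48887014,  0.25298842,  0.29637403]), 'wrist_torque': array([-0.00882111, -0.0095073 , -0.04063879]), 'finger_gap': 0.08528560028038709}
scene 348.02051589041287 348.02051589041287 254.09598961292122 192.42943884188804 [[0.658, 0.57, -0.492, 0.99], [0.753, -0.503, 0.424, -0.393], [-0.006, -0.649, -0.76, 0.817], [0.0, 0.0, 0.0, 1.0]]
top 491.98404727920774 491.98404727920774 248.6024080695914 196.290398538486 [[-0.027, -0.993, 0.112, 0.407], [-1.0, 0.026, -0.013, 0.004], [0.01, -0.112, -0.994, 1.14], [0.0, 0.0, 0.0, 1.0]]
```

View pics/scene0.png

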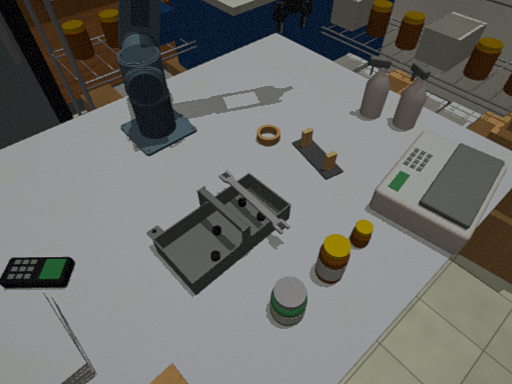

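View pics/top0.png

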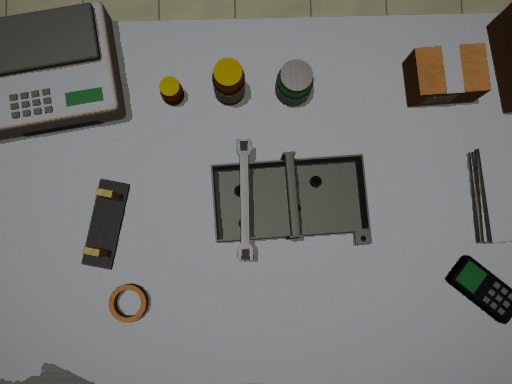

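The top view shows the tote with its bar at (292,197), the ear at (362,237), the spanner from (244,146) to (246,253), and the rest's uprights at (104,193) and (93,252). Next I'll measure these in both views.

```bash
cat > h.py <<'E'
import numpy as np,cv2
def cloud(f):
    z=f["range_z"]; v,u=np.mgrid[:z.shape[0],:z.shape[1]]
    P=np.stack([(u-f["cx"])/f["fx"]*z,(v-f["cy"])/f["fy"]*z,z,np.ones_like(z)],-1)@np.array(f["cam_to_world"]).T
    P=P[...,:3]; P[z==0]=np.nan
    return P
def rect(p):
    (c,s,a)=cv2.minAreaRect((p[:,:2]*1000).astype(np.float32)); return np.round(c,1),np.round(s,1),round(a,1)
E
python3 - <<'E'
from h import *
for n in("scene","top"):
    f=dict(np.load(n+"0.npz")); P=cloud(f); im=f["image"].astype(int)
    x,y,z=P[...,0],P[...,1],P[...,2]
    print("==",n)
    def rep(name,m):
        m=m&np.isfinite(z)
        k,l,st,c=cv2.connectedComponentsWithStats(m.astype(np.uint8))
        for i in range(1,k):
            if st[i,4]>=25:
                p=P[l==i]; print(name,st[i,4],"z",np.round(np.percentile(p[:,2],[5,50,95]),4),"rect",*rect(p),"med",np.round(np.median(p,0),4),"px",c[i].round())
    W=(x>.2)&(x<.75)&(y>-.3)&(y<.45)
    rep("bar",W&(z>.105)&(z<.14)&(y<.2))
    rep("span",W&(z>.069)&(z<.082)&(y<.25))
    rep("rims",W&(z>.055)&(z<.069))
    rep("upr",W&(z>.06)&(z<.08)&(y>.2))
    rep("toteall",W&(z>.012)&(x<.62))
    rep("far",(z>.012)&(x>.58)&(x<.8)&(y<.25)&(y>-.2))
    rep("caps",W&(z>.012)&(z<.03)&(im.sum(-1)<110))
E
```

```text
== scene
bar 606 z [0.11   0.1234 0.126 ] rect [525.4 -98.9] [181.3  25.5] 2.7 med [ 0.5359 -0.1018  0.1234] px [224. 210.]
span 681 z [0.071  0.0742 0.0765] rect [523.   2.] [ 33.7 267.8] 89.4 med [5.394e-01 3.000e-04 7.420e-02] px [255. 202.]
span 26 z [0.0699 0.0763 0.0813] rect [614.6 -95.7] [ 2.6 22.8] 1.0 med [ 0.6145 -0.0962  0.0763] px [247. 239.]
rims 43 z [0.0563 0.0628 0.0686] rect [423.6 333.5] [38.5 16.8] 52.2 med [0.4247 0.3277 0.0628] px [307. 133.]
rims 58 z [0.0564 0.0651 0.0688] rect [545.5 307.8] [38.9 18.3] 81.5 med [0.5504 0.3019 0.0651] px [331. 156.]
rims 234 z [0.0561 0.0625 0.0658] rect [518.9  45.1] [172.4  58.4] 0.5 med [0.5256 0.0665 0.0625] px [268. 192.]
rims 60 z [0.0565 0.0616 0.066 ] rect [439.8 -34.4] [ 8.6 61.5] 0.3 med [ 0.4399 -0.035   0.0616] px [224. 191.]
rims 25 z [0.0562 0.0623 0.0676] rect [737.9 276.8] [ 5.5 21.3] 81.4 med [0.7409 0.2757 0.0623] px [376. 196.]
rims 789 z [0.0564 0.0634 0.0664] rect [ 516.  -139.8] [201.4 263.8] 0.6 med [ 0.512  -0.2177  0.0634] px [195. 242.]
upr 57 z [0.0614 0.0684 0.0707] rect [419.6 336.2] [37.6 17.6] 80
[... 5642 characters left out ...]
.1954  0.0201] px [328. 161.]
caps 32 z [0.0136 0.02   0.0289] rect [601.7 -37.6] [ 1.6 48.8] 3.1 med [ 0.6014 -0.0375  0.02  ] px [260. 166.]
caps 34 z [0.0133 0.0226 0.0293] rect [598.2  39.8] [ 3.2 59.7] 4.8 med [0.5981 0.0413 0.0226] px [225. 169.]
caps 95 z [0.0158 0.0197 0.0232] rect [ 564.2 -165.1] [23.6 23.5] 32.6 med [ 0.5639 -0.1643  0.0197] px [315. 181.]
caps 44 z [0.0153 0.0193 0.0214] rect [548.1  15.8] [ 9.2 23.4] 88.5 med [0.5466 0.0157 0.0193] px [237. 190.]
caps 33 z [0.0126 0.0182 0.0247] rect [317.1 232.8] [54.9 10.5] 26.5 med [0.3138 0.2263 0.0182] px [144. 296.]
caps 44 z [0.0123 0.0188 0.026 ] rect [298.6 288.8] [50.7 14.8] 5.6 med [0.2945 0.2932 0.0188] px [117. 305.]
```

```bash
python3 - <<'E'
import cv2
a=cv2.imread("pics/top0.png")[120:330,60:400]
cv2.imwrite("pics/top0z.png",cv2.resize(a,None,fx=2.3,fy=2.3,interpolation=cv2.INTER_CUBIC))
E
```

```text
(no output)
```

View pics/top0z.png

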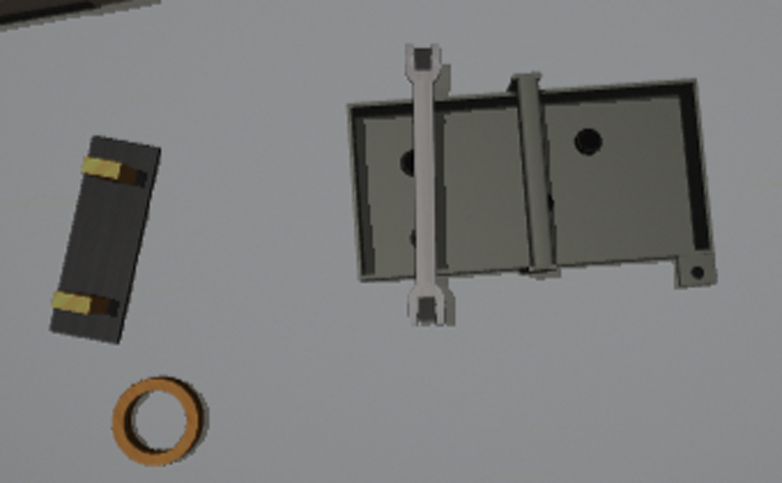

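```bash
cat >> h.py <<'E'
from scipy.spatial.transform import Rotation as R
def pose(s): return np.array(s["tool_pos"]),R.from_euler('xyz',s["ee_rot"],degrees=True)
def Rd(jawyaw):  # tool x down, tool y horizontal at yaw (deg)
    a=np.radians(jawyaw); x=np.array([0,0,-1.]); y=np.array([np.cos(a),np.sin(a),0]); return R.from_matrix(np.c_[x,y,np.cross(x,y)])
def delta(p,r,P,Q):
    sh=r.inv().apply(np.array(P)-p); tv=(r.inv()*Q).as_rotvec(degrees=True)
    print("shift units",(sh/.5).round(4),"turn units",(tv/180).round(4),"mm",(sh*1000).round(1),"deg",tv.round(2))
E
python3 - <<'E'
from h import *; from station import *
s=get_state(); p,r=pose(s); print(r.as_matrix().round(3))
for yaw in(89.4,-90.6): delta(p,r,[.522,.0014,.229],Rd(yaw))
E
```

```text
[[-0.001  0.225  0.974]
 [-0.001  0.974 -0.225]
 [-1.    -0.002 -0.   ]]
shift units [ 0.1494 -0.8616  1.0168] turn units [-0.0689 -0.0001  0.0005] mm [  74.7 -430.8  508.4] deg [-12.39  -0.02   0.09]
shift units [ 0.1494 -0.8616  1.0168] turn units [9.311e-01 7.000e-04 2.000e-04] mm [  74.7 -430.8  508.4] deg [1.6761e+02 1.3000e-01 4.0000e-02]
```

>>> send_rows(commands=[[[0.005,-0.03,0.035],[-0.003,0,0]],[[0.015,-0.1,0.115],[-0.01,0,0]],[[0.03,-0.18,0.21],[-0.017,0,0]],[[0.045,-0.26,0.305],[-0.024,0,0]],[[0.06,-0.34,0.4],[-0.031,0,0]],[[0.075,-0.42,0.495],[-0.038,0,0]],[[0.09,-0.5,0.59],[-0.045,0,0]],[[0.1,-0.58,0.685],[-0.052,0,0]]], grip=1)

```text
t: 1.1
tool_pos: [0.3928, 0.1746, 0.2535]
ee_rot: [143.7, 90.0, 140.1]
wrist_force: [0.4, 0.3, -0.1]
finger_gap: 0.0852
```

```bash
python3 - <<'E'
from h import *; from station import *
s=get_state(); p,r=pose(s); print(s["t"],p,s["q"].round(1)); delta(p,r,[.522,.0014,.229],Rd(89.4))
E
```

```text
1.1 [0.39276322 0.17456652 0.25353659] [  9.    4.8 107.7   0.   67.4 -77.4]
shift units [ 0.049  -0.3294  0.2797] turn units [-0.0167 -0.0001 -0.0001] mm [  24.5 -164.7  139.9] deg [-3.   -0.01 -0.01]
```

>>> send_rows(commands=[[[0.01,-0.07,0.06],[-0.003,0,0]],[[0.02,-0.15,0.13],[-0.007,0,0]],[[0.03,-0.22,0.19],[-0.011,0,0]],[[0.04,-0.28,0.24],[-0.014,0,0]],[[0.045,-0.315,0.268],[-0.0167,0,0]],[[0.049,-0.3294,0.2797],[-0.0167,0,0]],[[0.049,-0.3294,0.2797],[-0.0167,0,0]]])

```text
t: 1.98
tool_pos: [0.521, 0.0032, 0.2289]
ee_rot: [163.4, 89.9, 162.7]
wrist_force: [-0.4, 0.9, 0.4]
finger_gap: 0.0856
```

```bash
python3 - <<'E'
from h import *; from station import *
s=get_state(); p,r=pose(s); print(s["t"],p,s["q"].round(1)); delta(p,r,[.522,.0014,.129],Rd(89.4))
f=grab_frame("scene"); cv2.imwrite("pics/s1.png",f["image"][:,:,::-1])
E
```

```text
1.975 [0.5209659  0.00315113 0.22892986] [ -11.9   15.6   98.1    0.    66.4 -101.3]
shift units [ 0.1999 -0.0036  0.0024] turn units [-0.0004 -0.0004 -0.0001] mm [99.9 -1.8  1.2] deg [-0.07 -0.07 -0.02]
```

View pics/s1.png

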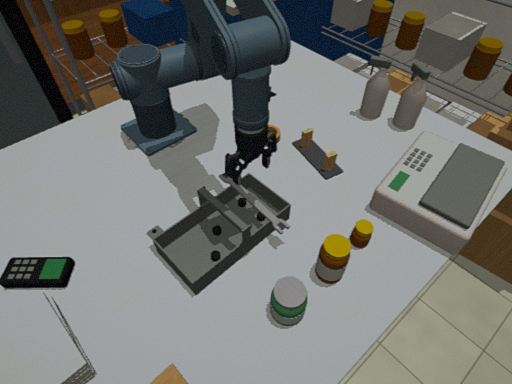

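The jaws stand centred above the spanner's shank at about (250,172), so I'll descend.

>>> send_rows(commands=[[[0.03,-0.001,0],[0,0,0]],[[0.07,-0.003,0.002],[0,0,0]],[[0.11,-0.003,0.002],[0,0,0]],[[0.15,-0.003,0.002],[0,0,0]],[[0.18,-0.003,0.002],[0,0,0]],[[0.2,-0.003,0.002],[0,0,0]],[[0.2,-0.003,0.002],[0,0,0]]])

```text
t: 2.9
tool_pos: [0.5218, 0.0019, 0.1287]
ee_rot: [169.1, 89.9, 168.5]
wrist_force: [0.2, -0.7, 0.7]
finger_gap: 0.0856
```

>>> send_rows(commands=[[[0,0,0],[0,0,0]],[[0,0,0],[0,0,0]],[[0,0,0],[0,0,0]],[[0,0,0],[0,0,0]],[[0,0,0],[0,0,0]],[[0,0,0],[0,0,0]],[[0,0,0],[0,0,0]],[[0,0,0],[0,0,0]]], grip=0, grip_force=60)

```text
t: 3.9
tool_pos: [0.5226, 0.0016, 0.13]
ee_rot: [-13.0, 89.9, -13.7]
wrist_force: [-1.2, 0.2, 5.0]
finger_gap: 0.0185
```

>>> send_rows(commands=[[[-0.02,0,0],[0,0,0]],[[-0.05,0,0],[0,0,0]],[[-0.09,0,0],[0,0,0]],[[-0.13,0,0],[0,0,0]],[[-0.16,0,0],[0,0,0]],[[-0.18,0,0],[0,0,0]],[[-0.18,0,0],[0,0,0]]])

```text
t: 4.78
tool_pos: [0.5225, 0.0016, 0.2201]
ee_rot: [-11.5, 89.9, -12.1]
wrist_force: [0.1, 0.6, -3.4]
finger_gap: 0.0187
```

```bash
python3 - <<'E'
from h import *; from station import *
s=get_state(); p,r=pose(s); print(s["t"],p,s["finger_gap"],s["wrist_force"])
for n in("scene","top"):
    f=grab_frame(n); cv2.imwrite(f"pics/{n}2.png",f["image"][:,:,::-1])
    P=cloud(f);x,y,z=P[...,0],P[...,1],P[...,2]
    im=f["image"].astype(int); 
    m=(z>.135)&(z<.185)&(x>.36)&(x<.7)&(abs(y-.0)<.05)&(im.sum(-1)>300)
    q=P[m]; print(n,m.sum(),np.percentile(q[:,2],[5,50,95]).round(4),rect(q))
delta(p,r,[.4815,.321,.20],Rd(77.8))
E
```

```text
4.775 [0.52252707 0.00158229 0.22009855] 0.018667413251135447 [ 0.0687143   0.59696308 -3.36183031]
scene 321 [0.1623 0.1643 0.1664] (array([523.4,   5.1]), array([ 40.4, 266.6]), 89.4)
top 108 [0.1607 0.1632 0.1663] (array([520.4,  -1.7]), array([ 31.6, 268. ]), 88.3)
shift units [ 0.0399  0.6379 -0.0891] turn units [0.0643 0.0004 0.    ] mm [ 20.  319.  -44.6] deg [1.157e+01 8.000e-02 1.000e-02]
```

View pics/scene2.png

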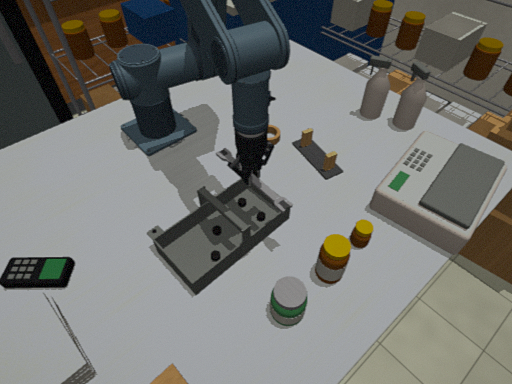

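>>> send_rows(commands=[[[0,0.03,-0.004],[0.004,0,0]],[[0,0.11,-0.015],[0.012,0,0]],[[0,0.21,-0.029],[0.022,0,0]],[[0,0.31,-0.043],[0.032,0,0]],[[0,0.41,-0.057],[0.042,0,0]],[[0,0.51,-0.071],[0.052,0,0]],[[0,0.6,-0.084],[0.06,0,0]],[[0,0.638,-0.089],[0.0643,0,0]]])

```text
t: 5.88
tool_pos: [0.48, 0.3234, 0.2182]
ee_rot: [-162.2, 89.9, -174.3]
wrist_force: [0.0, -0.9, -2.9]
finger_gap: 0.0184
```

>>> send_rows(commands=[[[0,0,0],[0,0,0]],[[0.02,0,0],[0,0,0]],[[0.05,0,0],[0,0,0]],[[0.08,0,0],[0,0,0]],[[0.1,0,0],[0,0,0]],[[0.1,0,0],[0,0,0]],[[0.1,0,0],[0,0,0]]])

```text
t: 6.75
tool_pos: [0.4816, 0.3212, 0.1697]
ee_rot: [35.4, 90.0, 23.2]
wrist_force: [-0.4, 0.2, -2.4]
finger_gap: 0.0185
```

```bash
python3 - <<'E'
from h import *; from station import *
s=get_state(); p,r=pose(s); print(s["t"],p,s["finger_gap"],s["wrist_force"],s["q"].round())
for n in("scene","top"):
    f=grab_frame(n); cv2.imwrite(f"pics/{n}3.png",f["image"][:,:,::-1])
    P=cloud(f);x,y,z=P[...,0],P[...,1],P[...,2]
    im=f["image"].astype(int); 
    m=(z>.08)&(z<.14)&(x>.3)&(x<.7)&(abs(y-.321)<.08)&(im.sum(-1)>300)
    q=P[m]; print(n,m.sum(),np.percentile(q[:,2],[5,50,95]).round(4),rect(q))
delta(p,r,[.4815,.321,.1355],Rd(77.8))
E
```

```text
6.75 [0.48158345 0.32116119 0.16971545] 0.018457653103485953 [-0.3715616   0.19066606 -2.41880211] [ 23.  25.  94.   0.  61. -55.]
scene 226 [0.1093 0.1138 0.1161] (array([482.6, 325.8]), array([ 43.3, 270.3]), 78.1)
top 580 [0.1106 0.1135 0.1167] (array([492.9, 318.5]), array([ 34.2, 240.5]), 77.5)
shift units [ 0.0684 -0.0004 -0.0001] turn units [-0.      0.0002 -0.0001] mm [34.2 -0.2 -0.1] deg [-0.01  0.03 -0.02]
```

View pics/scene3.png

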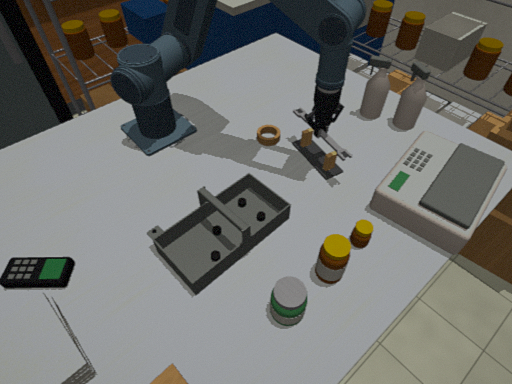

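The spanner hangs level over the rest, from (300,112) to (345,155), in line with the uprights. Lower it slowly.

>>> send_rows(commands=[[[0.015,0,0],[0,0,0]],[[0.03,0,0],[0,0,0]],[[0.045,0,0],[0,0,0]],[[0.056,0,0],[0,0,0]],[[0.063,0,0],[0,0,0]],[[0.068,0,0],[0,0,0]],[[0.068,0,0],[0,0,0]],[[0.068,0,0],[0,0,0]]])

```text
t: 7.85
tool_pos: [0.4813, 0.3212, 0.1356]
ee_rot: [37.1, 90.0, 24.9]
wrist_force: [-0.3, -0.1, -2.4]
finger_gap: 0.0187
```

>>> send_rows(commands=[[[0.002,0,0],[0,0,0]],[[0.003,0,0],[0,0,0]],[[0.003,0,0],[0,0,0]]])

```text
t: 8.22
tool_pos: [0.4814, 0.3212, 0.135]
ee_rot: [30.0, 89.9, 17.8]
wrist_force: [-2.9, -0.7, 5.1]
finger_gap: 0.0184
```

Contact. I'll release gently.

>>> send_rows(commands=[[[0,0,0],[0,0,0]],[[0,0,0],[0,0,0]],[[0,0,0],[0,0,0]],[[0,0,0],[0,0,0]],[[0,0,0],[0,0,0]],[[0,0,0],[0,0,0]]], grip=1)

```text
t: 8.98
tool_pos: [0.4812, 0.3211, 0.1339]
ee_rot: [-145.0, 90.0, -157.2]
wrist_force: [0.5, 0.0, -0.4]
finger_gap: 0.085
```

>>> send_rows(commands=[[[-0.02,0,0],[0,0,0]],[[-0.06,0,0],[0,0,0]],[[-0.12,0,0],[0,0,0]],[[-0.18,0,0],[0,0,0]],[[-0.24,0,0],[0,0,0]],[[-0.27,0,0],[0,0,0]]])

```text
t: 9.72
tool_pos: [0.4818, 0.3214, 0.2715]
ee_rot: [34.9, 89.8, 22.7]
wrist_force: [0.1, -0.4, -0.3]
finger_gap: 0.0854
```

```bash
python3 - <<'E'
from h import *; from station import *
s=get_state(); p,r=pose(s); print(s["t"],p,s["finger_gap"],s["wrist_force"],s["q"].round())
for n in("scene","top"):
    f=grab_frame(n); cv2.imwrite(f"pics/{n}4.png",f["image"][:,:,::-1]); np.savez(f"{n}4.npz",**f)
    P=cloud(f);x,y,z=P[...,0],P[...,1],P[...,2]
    im=f["image"].astype(int); 
    m=(z>.073)&(z<.1)&(x>.3)&(x<.65)&(abs(y-.321)<.08)
    q=P[m]; print(n,m.sum(),np.percentile(q[:,2],[5,50,95]).round(4),rect(q))
    m=(z>.105)&(z<.14)&(x>.4)&(x<.65)&(abs(y+.1)<.05)
    q=P[m]; print(n,m.sum(),np.percentile(q[:,2],[5,50,95]).round(4),rect(q))
delta(p,r,[.5245,-.0995,.271],Rd(92.7))
E
```

```text
9.725 [0.48178849 0.32137669 0.27145317] 0.08535707344413623 [ 0.11123327 -0.40869847 -0.27239527] [ 23.  19.  87.  -0.  74. -55.]
scene 471 [0.0745 0.0789 0.0814] (array([482.4, 320.8]), array([ 34.9, 265.9]), 77.9)
scene 608 [0.1099 0.1234 0.1258] (array([525.8, -98.5]), array([180.7,  26. ]), 2.6)
top 1239 [0.0749 0.0784 0.0817] (array([479.4, 320. ]), array([ 35. , 266.3]), 77.7)
top 884 [0.1183 0.1237 0.127 ] (array([ 523.5, -100.1]), array([179.9,  26.3]), 2.7)
shift units [ 0.     -0.8047  0.2614] turn units [-0.0828  0.001  -0.0005] mm [   0.  -402.3  130.7] deg [-14.9    0.18  -0.09]
```

View pics/scene4.png

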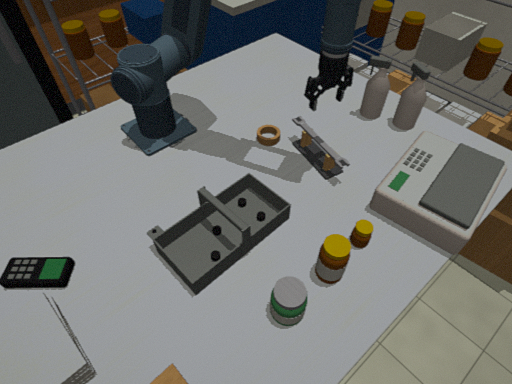

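The spanner lies on both uprights, (296,122) to (347,163), top 79 mm up and within 2 mm of centre. Next I'll move over the tote's bar.

>>> send_rows(commands=[[[0,-0.05,0.016],[-0.005,0,0]],[[0,-0.15,0.049],[-0.015,0,0]],[[0,-0.26,0.084],[-0.027,0,0]],[[0,-0.37,0.12],[-0.038,0,0]],[[0,-0.48,0.156],[-0.05,0,0]],[[0,-0.59,0.192],[-0.061,0,0]],[[0,-0.7,0.227],[-0.072,0,0]],[[0,-0.77,0.25],[-0.08,0.001,0]]])

```text
t: 10.82
tool_pos: [0.5214, -0.0841, 0.2675]
ee_rot: [169.7, 89.7, 171.8]
wrist_force: [0.1, 0.2, -0.6]
finger_gap: 0.0853
```

```bash
python3 - <<'E'
from h import *; from station import *
s=get_state(); p,r=pose(s); print(s["t"],p,s["q"].round(1)); delta(p,r,[.5245,-.0995,.169],Rd(92.7))
E
```

```text
10.825 [ 0.5214366  -0.08408222  0.26746476] [-2.120e+01  1.430e+01  9.390e+01 -1.000e-01  7.210e+01 -1.133e+02]
shift units [ 0.1969 -0.0312  0.006 ] turn units [-0.0031 -0.0017 -0.0003] mm [ 98.4 -15.6   3. ] deg [-0.56 -0.3  -0.06]
```

>>> send_rows(commands=[[[0,-0.033,0.008],[-0.003,0,0]],[[0,-0.033,0.008],[-0.003,0,0]],[[0.03,-0.033,0.008],[-0.003,0,0]],[[0.06,-0.033,0.008],[-0.003,0,0]],[[0.09,-0.033,0.008],[-0.003,0,0]],[[0.1,-0.033,0.008],[-0.003,0,0]],[[0.1,-0.033,0.008],[-0.003,0,0]]])

```text
t: 11.7
tool_pos: [0.5264, -0.0977, 0.2184]
ee_rot: [168.2, 89.8, 171.0]
wrist_force: [0.9, -0.4, 0.8]
finger_gap: 0.0853
```

```bash
python3 - <<'E'
from h import *; from station import *
s=get_state(); p,r=pose(s); print(s["t"],p,s["q"].round(1)); delta(p,r,[.5245,-.0995,.169],Rd(92.7))
E
```

```text
11.7 [ 0.52636515 -0.09768245  0.21835298] [-2.240e+01  1.770e+01  9.680e+01 -1.000e-01  6.580e+01 -1.152e+02]
shift units [ 0.0987 -0.0035 -0.0035] turn units [ 0.0003 -0.0013 -0.0003] mm [49.4 -1.8 -1.7] deg [ 0.06 -0.23 -0.05]
```

>>> send_rows(commands=[[[0.02,-0.003,-0.003],[0,-0.001,0]],[[0.045,-0.003,-0.003],[0,-0.001,0]],[[0.07,-0.003,-0.003],[0,-0.001,0]],[[0.09,-0.003,-0.003],[0,-0.001,0]],[[0.099,-0.003,-0.003],[0,-0.001,0]],[[0.099,-0.003,-0.003],[0,-0.001,0]]])

```text
t: 12.45
tool_pos: [0.5248, -0.0995, 0.169]
ee_rot: [132.1, 89.9, 134.8]
wrist_force: [0.5, -0.6, -0.8]
finger_gap: 0.0855
```

>>> send_rows(commands=[[[0,0,0],[0,0,0]],[[0,0,0],[0,0,0]],[[0,0,0],[0,0,0]],[[0,0,0],[0,0,0]],[[0,0,0],[0,0,0]],[[0,0,0],[0,0,0]],[[0,0,0],[0,0,0]],[[0,0,0],[0,0,0]]], grip=0, grip_force=115)

```text
t: 13.45
tool_pos: [0.5253, -0.0996, 0.1699]
ee_rot: [1.2, 89.9, 3.9]
wrist_force: [0.3, -0.3, 6.1]
finger_gap: 0.0183
```

>>> send_rows(commands=[[[-0.01,0,0],[0,0,0]],[[-0.03,0,0],[0,0,0]],[[-0.07,0,0],[0,0,0]],[[-0.12,0,0],[0,0,0]],[[-0.17,0,0],[0,0,0]],[[-0.22,0,0],[0,0,0]],[[-0.26,0,0],[0,0,0]],[[-0.28,0,0],[0,0,0]]])

```text
t: 14.45
tool_pos: [0.525, -0.0996, 0.3105]
ee_rot: [-3.0, 89.9, -0.3]
wrist_force: [0.0, 0.2, -5.9]
finger_gap: 0.0183
```

```bash
python3 - <<'E'
from h import *; from station import *
s=get_state(); p,r=pose(s); print(s["t"],p,s["q"].round(1),s["finger_gap"],s["wrist_force"],s["wrist_torque"])
f=grab_frame("scene"); cv2.imwrite("pics/s5.png",f["image"][:,:,::-1])
E
```

```text
14.45 [ 0.52498105 -0.09957321  0.31047455] [ -22.7   12.9   89.5    0.    77.5 -115.5] 0.01826259073832522 [ 0.03084025  0.19018256 -5.87016024] [ 0.00547758  0.03789181 -0.05329673]
```

View pics/s5.png

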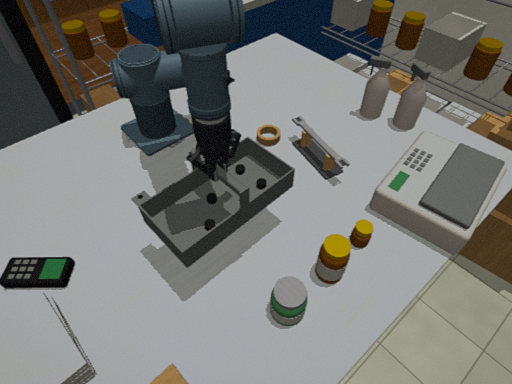

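```bash
python3 - <<'E'
from h import *; from station import *
s=get_state(); p,r=pose(s); q=s["q"]
E=lambda *a:R.from_euler(*a,degrees=True)
B=E('z',q[0])*E('y',q[1]+q[2]-90)
M=B*E('x',q[3])*E('y',q[4])*E('x',q[5]); print((M.inv()*r).magnitude())
for tv in([0,0,24],[0,-14,20],[0,-27,18],[0,-30,20]):
    Q=r*R.from_rotvec(tv,degrees=True)
    print(tv,(B.inv()*Q).as_euler('XYX',degrees=True).round(1),"down in tote/tool",Q.inv().apply([0,0,-1]).round(3),"tilt",np.degrees(np.arccos(-Q.as_matrix()[2,0])).round(1),
     "bar",(p+Q.apply([.054,0,0])).round(3))
E
```

```text
1.5707963267948966
[0, 0, 24] [ 21.6  88.5 -28.1] down in tote/tool [ 0.914 -0.406 -0.002] tilt 24.0 bar [ 0.524 -0.078  0.262]
[0, -14, 20] [ 25.   74.7 -31.5] down in tote/tool [ 0.91  -0.338 -0.239] tilt 24.5 bar [ 0.537 -0.081  0.262]
[0, -27, 18] [ 31.1  63.2 -36.2] down in tote/tool [ 0.843 -0.297 -0.448] tilt 32.5 bar [ 0.549 -0.082  0.266]
[0, -30, 20] [ 34.9  62.  -38. ] down in tote/tool [ 0.808 -0.326 -0.491] tilt 36.1 bar [ 0.551 -0.081  0.268]
```

The tote hangs level in the gripper at (215,200) with all the caps inside. Raise it further, then tilt the −x end down first.

>>> send_rows(commands=[[[-0.02,0,-0.004],[0,0,0]],[[-0.06,0,-0.013],[0,0,0]],[[-0.1,0,-0.021],[0,0,0]],[[-0.14,0,-0.03],[0,0,0]],[[-0.18,0,-0.038],[0,0,0]],[[-0.22,0,-0.046],[0,0,0]],[[-0.24,0,-0.05],[0,0,0]],[[-0.24,0,-0.05],[0,0,0]]])

```text
t: 15.5
tool_pos: [0.5, -0.1009, 0.4296]
ee_rot: [13.9, 90.0, 16.7]
wrist_force: [0.3, 0.1, -5.0]
finger_gap: 0.0182
```

>>> send_rows(commands=[[[0,0,0],[0,0,0.01]],[[0,0,0],[0,0,0.03]],[[0,0,0],[0,0,0.05]],[[0,0,0],[0,0,0.07]],[[0,0,0],[0,0,0.09]],[[0,0,0],[0,0,0.11]],[[0,0,0],[0,0,0.125]],[[0,0,0],[0,0,0.13]]])

```text
t: 16.5
tool_pos: [0.5, -0.1014, 0.4286]
ee_rot: [90.2, 66.5, 92.8]
wrist_force: [1.0, -0.6, -5.2]
finger_gap: 0.0181
```

>>> send_rows(commands=[[[0,0,0],[0,0,0]],[[0,0,0],[0,0,0]],[[0,0,0],[0,0,0]],[[0,0,0],[0,0,0]],[[0,0,0],[0,0,0]],[[0,0,0],[0,0,0]],[[0,0,0],[0,0,0]],[[0,0,0],[0,0,0]]])

```text
t: 17.5
tool_pos: [0.5, -0.1008, 0.4294]
ee_rot: [90.0, 66.6, 92.7]
wrist_force: [0.2, -0.4, -5.2]
finger_gap: 0.0182
```

```bash
python3 - <<'E'
from h import *; from station import *
s=get_state(); p,r=pose(s); print(s["t"],p,s["q"].round(1),s["finger_gap"],s["wrist_force"],s["wrist_torque"])
Q0=Rd(92.7); delta(p,r,p,Q0*R.from_rotvec([0,-30,20],degrees=True))
ims=[grab_frame(n)["image"][:,:,::-1] for n in("scene","top")]
cv2.imwrite("pics/b6.png",cv2.resize(np.hstack([i[60:360,60:400] for i in ims]),None,fx=1.17,fy=1.17))
E
```

```text
17.5 [ 0.49997626 -0.10080277  0.42938785] [ -34.5   11.9   77.6   19.1  104.4 -124.7] 0.01822628575901236 [ 0.16066167 -0.35615471 -5.16286767] [-0.62188264 -0.07623688 -0.01208789]
shift units [0. 0. 0.] turn units [-0.0335 -0.1624 -0.0161] mm [0. 0. 0.] deg [ -6.03 -29.24  -2.9 ]
```

View pics/b6.png

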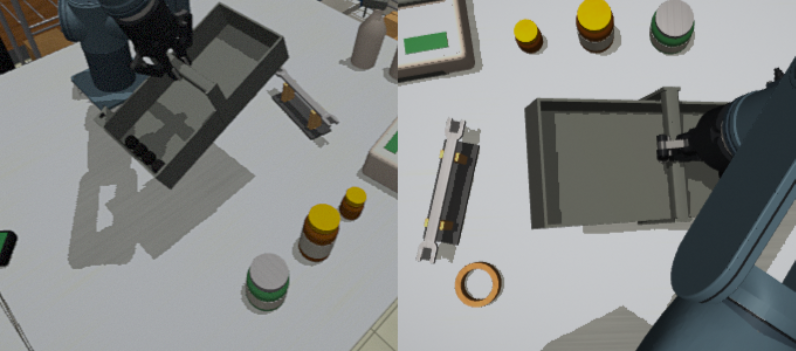

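All four caps have slid in a row to the −x end wall, at about (140,150) in the left panel. Now I'll tilt toward +y to run them into the ear corner.

>>> send_rows(commands=[[[0,0,0],[-0.003,-0.012,-0.001]],[[0,0,0],[-0.007,-0.035,-0.003]],[[0,0,0],[-0.012,-0.06,-0.006]],[[0,0,0],[-0.018,-0.085,-0.008]],[[0,0,0],[-0.023,-0.11,-0.011]],[[0,0,0],[-0.028,-0.135,-0.013]],[[0,0,0],[-0.032,-0.155,-0.015]],[[0,0,0],[-0.033,-0.162,-0.016]]])

```text
t: 18.6
tool_pos: [0.499, -0.1006, 0.4292]
ee_rot: [33.8, 54.0, 36.4]
wrist_force: [-0.1, -0.5, -4.4]
finger_gap: 0.0181
```

>>> send_rows(commands=[[[0,0,0],[0,0,0]],[[0,0,0],[0,0,0]],[[0,0,0],[0,0,0]],[[0,0,0],[0,0,0]],[[0,0,0],[0,0,0]],[[0,0,0],[0,0,0]],[[0,0,0],[0,0,0]],[[0,0,0],[0,0,0]]])

```text
t: 19.6
tool_pos: [0.5, -0.1008, 0.4294]
ee_rot: [33.8, 54.0, 36.5]
wrist_force: [0.3, 0.1, -4.5]
finger_gap: 0.0182
```

```bash
python3 - <<'E'
from h import *; from station import *
s=get_state(); p,r=pose(s); print(s["t"],p,s["q"].round(1),s["qvel"].round(2),s["finger_gap"],s["wrist_force"],s["wrist_torque"])
print("tilt",np.degrees(np.arccos(-r.as_matrix()[2,0])))
F={n:grab_frame(n) for n in("scene","top")}
# tote frame in world assuming rigid grasp: tote x=tool y, tote z=-tool x, tote y=z cross x
M=r.as_matrix(); tx=M[:,1]; tz=-M[:,0]; ty=np.cross(tz,tx); o=p+M[:,0]*.054-tz*.115
T=np.c_[tx,ty,tz]; ec=o+T@[-.166,.081,.004]; print("ear corner",ec)
for n,f in F.items():
    np.savez(n+"7.npz",**f)
    P=cloud(f); L=(P-o)@T; im=f["image"].astype(int)
    for k in("floor",):
        m=(abs(L[...,0])<.16)&(abs(L[...,1])<.07)&(abs(L[...,2]-.004)<.01); print(n,"floor pts",m.sum(),np.median(L[m],0).round(4) if m.sum() else 0)
    m=(abs(L[...,0])<.168)&(abs(L[...,1])<.085)&(L[...,2]>.012)&(L[...,2]<.03)&(im.sum(-1)<90)
    for i in range(m.sum()*0,0):pass
    print(n,"caps",m.sum(),L[m].min(0).round(3) if m.sum() else 0,L[m].max(0).round(3) if m.sum() else 0)
cv2.imwrite("pics/b7.png",cv2.resize(np.hstack([F[n]["image"][:,:,::-1][60:360,60:400] for n in F]),None,fx=1.17,fy=1.17))
a=F["scene"]["image"][:,:,::-1][120:290,80:300]; cv2.imwrite("pics/z7.png",cv2.resize(a,None,fx=3.4,fy=3.4,interpolation=cv2.INTER_CUBIC))
E
```

```text
19.6 [ 0.49996636 -0.1007986   0.42941581] [ -43.9   -1.7   96.9   36.    80.1 -141.4] [-0.06 -0.04 -0.06 -0.01 -0.02  0.32] 0.018191408276329417 [ 0.31248412  0.11138552 -4.5465616 ] [-0.60578013  0.8429408   0.04369307]
tilt 35.99088564384215
ear corner [ 0.52917142 -0.19459145  0.20205714]
scene floor pts 799 [-0.0147  0.052   0.0026]
scene caps 114 [-0.158 -0.001  0.012] [0.168 0.075 0.03 ]
top floor pts 9801 [ 0.034 -0.004  0.003]
top caps 426 [-0.168 -0.067  0.012] [-0.14   0.055  0.024]
```

View pics/b7.png

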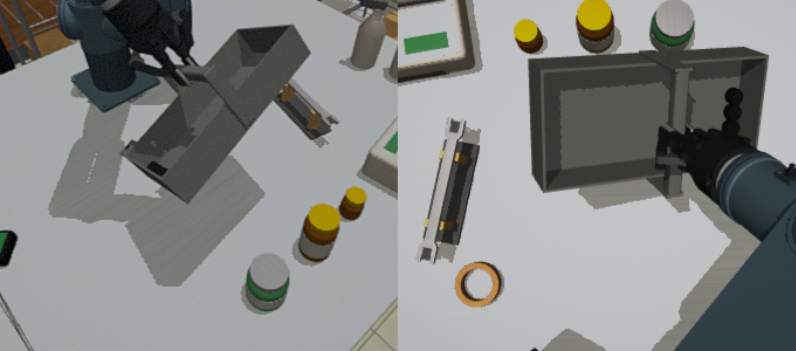

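View pics/z7.png

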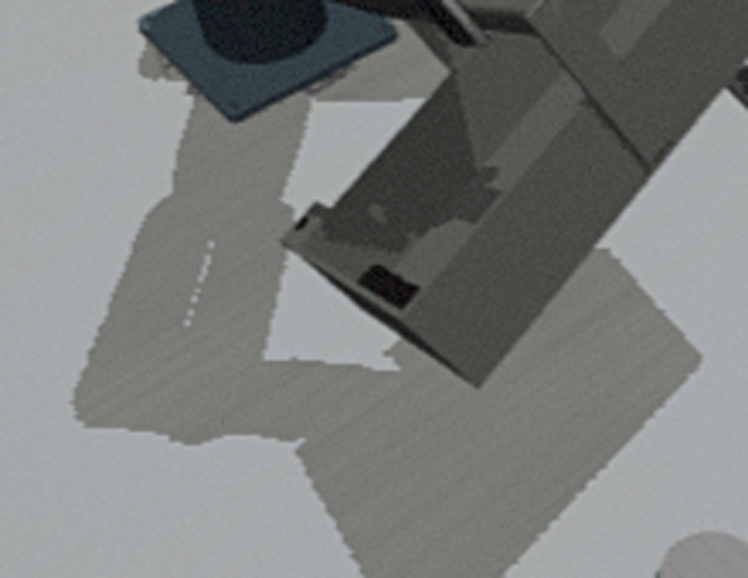

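```bash
python3 - <<'E'
from h import *; from station import *
s=get_state(); p,r=pose(s)
f=grab_frame("top"); im=f["image"]
M=r.as_matrix(); tx=M[:,1]; tz=-M[:,0]; ty=np.cross(tz,tx); o=p+M[:,0]*.054-tz*.115; T=np.c_[tx,ty,tz]
a=im[:,:,::-1][90:240,300:400].copy(); cv2.imwrite("pics/z8.png",cv2.resize(a,None,fx=5,fy=4,interpolation=cv2.INTER_CUBIC)[:600])
P=cloud(f); L=(P-o)@T
m=(abs(L[...,0]+.13)<.04)&(abs(L[...,1])<.085)&(L[...,2]>.016)&(L[...,2]<.026)&(im.astype(int).sum(-1)<90)
k,l,st,c=cv2.connectedComponentsWithStats(m.astype(np.uint8))
for i in range(1,k):
    if st[i,4]>8: q=L[l==i]; print(st[i],c[i].round(),q.min(0).round(3),q.max(0).round(3))
E
```

```text
[340 136  15  40 372] [347. 155.] [-0.168 -0.021  0.016] [-0.139  0.056  0.024]
```

View pics/z8.png

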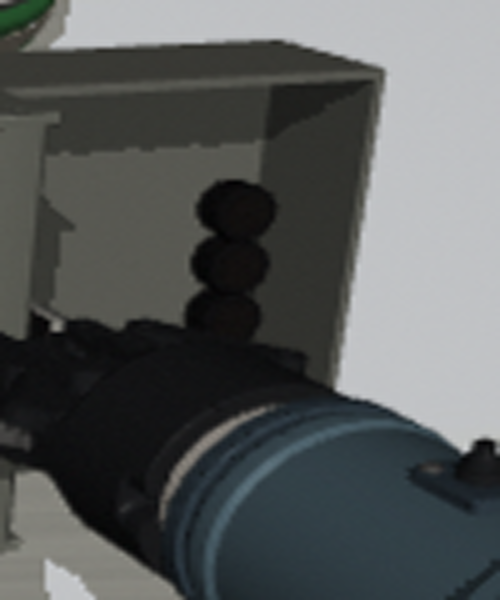

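```bash
python3 - <<'E'
from h import *; from station import *
s=get_state(); p,r=pose(s); print(s["t"],s["qvel"].round(2))
M=r.as_matrix(); tx=M[:,1]; tz=-M[:,0]; ty=np.cross(tz,tx); o=p+M[:,0]*.054-tz*.115; T=np.c_[tx,ty,tz]
for n in("top","scene"):
    f=grab_frame(n); L=(cloud(f)-o)@T; z=L[...,2]; x=L[...,0]; y=L[...,1]; im=f["image"].astype(int).sum(-1)
    def pr(t,m,k): 
        print(n,t,m.sum(), np.percentile(L[m][:,k],[2,10,50,90,98]).round(4) if m.sum()>5 else "")
    b=(z>.02)&(z<.06)
    pr("-y wall inner y",b&(abs(x)<.15)&(abs(y+.083)<.012),1)
    pr("+y wall y",b&(abs(x)<.15)&(abs(y-.083)<.012),1)
    pr("-x wall x",(z>.03)&(z<.06)&(abs(y)<.075)&(abs(x+.168)<.012),0)
    pr("+x wall x",(z>.03)&(z<.06)&(abs(y)<.075)&(abs(x-.168)<.012),0)
    pr("floor",(abs(z-.004)<.008)&(abs(x)<.12)&(abs(y)<.06),2)
    m=(abs(x+.15)<.02)&(abs(y)<.085)&(abs(z-.02)<.004)&(im<90); pr("cap top y",m,1); pr("cap top x",m,0)
    P=cloud(f); X,Y,Z=P[...,0],P[...,1],P[...,2]
    if n=="top":
        m=(Z>.073)&(Z<.1)&(X>.3)&(X<.65)&(abs(Y-.321)<.08); q=P[m]; print("spanner",np.percentile(q[:,2],[5,50,95]).round(4),rect(q))
        for nm,c in(("tall",(.776,.029)),("wide",(.773,-.12)),("small",(.777,.162)),("tape",(.302,.266))):
            m=(Z>.015)&(np.hypot(X-c[0],Y-c[1])<.06)&(Z<.14); print(nm,rect(P[m]))
E
```

```text
19.75 [-0.02  0.01 -0.03  0.09 -0.03 -0.34]
top -y wall inner y 1001 [-0.0884 -0.0853 -0.0832 -0.0828 -0.0826]
top +y wall y 916 [0.0817 0.082  0.0828 0.0836 0.084 ]
top -x wall x 705 [-0.1689 -0.1682 -0.1671 -0.166  -0.1656]
top +x wall x 420 [0.1682 0.1684 0.1688 0.1692 0.1694]
top floor 6928 [0.0003 0.0013 0.003  0.0047 0.0057]
top cap top y 374 [-0.0205 -0.0143  0.0148  0.0435  0.0497]
top cap top x 374 [-0.1654 -0.1624 -0.153  -0.1438 -0.1418]
spanner [0.0751 0.0785 0.0816] (array([479.6, 319.4]), array([ 34.1, 266.8]), 77.8)
tall (array([785.2,  28.5]), array([68.2, 68.6]), 44.8)
wide (array([ 785.4, -120.1]), array([79.1, 80.8]), 22.2)
small (array([778.6, 162. ]), array([48.5, 48.7]), 53.0)
tape (array([300.8, 264.6]), array([83.1, 82. ]), 0.8)
scene -y wall inner y 2773 [-0.0895 -0.0861 -0.0839 -0.0826 -0.0818]
scene +y wall y 1787 [0.0796 0.0806 0.0821 0.0837 0.0846]
scene -x wall x 68 [-0.1701 -0.17   -0.1699 -0.1697 -0.1696]
scene +x wall x 357 [0.165  0.1655 0.1662 0.167  0.1674]
scene floor 448 [0.0013 0.0018 0.0025 0.0033 0.0038]
scene cap top y 103 [-0.0163  0.0129  0.0394  0.0693  0.075 ]
scene cap top x 103 [-0.1694 -0.1567 -0.1504 -0.1441 -0.1428]
```

```bash
python3 -c "
from station import *
print(job_done()); s=get_state(); print(s['t'],s['tool_pos'],s['finger_gap'])"
```

```text
the job is handed in; nothing more can be done
None
the job is handed in; nothing more can be done
```

I laid the spanner on the tool rest, tilted the tote so the four caps ran into the ear corner, and handed the job in at about 20 s with the tote still held up. `job_done()` gave no verdict, so what follows is what my own last checks showed.

- **Spanner:** it lies flat on both uprights, released, with its top 79 mm up. It is about 2 mm from the rest's centre, and its angle matches the rest's.
- **Tote:** it is gripped by its bar with the grip set to 115 N, tilted 36°, with the arm at rest. The ear corner is about 200 mm above the table.
- **Caps:** they lie in one row along the −x end wall, running into the ear corner. I put the farthest cap about 91 mm from the corner (limit 100 mm), with 2 to 3 mm of uncertainty.
- **Cap count:** the gripper hid part of the row from the top camera. I take the count as four because all four were visible in a row before the last tilt. After it, the row's far end was seen from above and its corner end from the side camera.
- **Bystanders:** the small jar and the tape read within about 1 to 2 mm of their starting positions. The tall and wide jars read 9 and 12 mm farther out in x, well under the 30 mm limit. I put that down to a changed view of their sides, since nothing came near them.

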